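# Bed a lens carrier on its optical rail and set its lock screw a quarter turn off tight

## Robot

A 6-joint arm with a two-finger parallel gripper is mounted at the origin on the work surface. World frame = base frame: x ahead of the robot, y to its left, z up, the work surface at z = 0. Lengths are in m, angles in rad, forces in N, time in s.
With the tool pointing down it reaches from about 0.4 to 0.825 m from the base axis. Payload 7 kg.
Tool frame: the origin (TCP) lies between the finger pads, 19 mm behind the fingertips; this is the grasp point; z points along the fingers, y is the line along which they close (so a half turn about z gives the same grasp; the last joint's range is limited). The gripper opens to 85 mm and grips with 20 to 120 N. Pads are 22 mm wide; open, the fingers measure 114 mm over their backs; the gripper's body (76 mm by 85 mm) begins 54 mm behind the grasp point. The pads swing forward as they close: fully open they stand 13 mm farther back than shut.
Start: joints at [1.636, 0.359, 0.012, 0, -1.224, -0.288], TCP at [0.149, 0.658, 0.25] pointing down, gripper open.
Joint ranges: [-3.07, 3.07], [-1.43, 2.12], [-1.02, 1.25], [-3.03, 1.67], [-3.05, -0], [-3.03, 3.03]. Speed limits (rad/s): [2.39, 2.39, 3.01, 3.14, 3.14, 3.14].

## Interface

Orientations are given as a unit quaternion [w, x, y, z].
In Python, from station import get_state, optics, order gives the robot as it stands.
- The arm moves only by the tool play_rows, never from a script. Its argument "series" is a list that holds one entry, the list of rows, each a list of 7 numbers: the shift along the tool's x, y, z in m, then the turn, a rotation vector about the tool's x, y, z in degrees, then the opening, from 0 (shut) to 1 (fully open). A call has 1 to 20 rows; each row is the pose to reach, as a shift and turn from the pose commanded when the call began, along the tool's axes at that moment; what a row does not reach only later rows make up. A row lasts 1/10 s, in which the tool goes at most 50 mm and 8.59 degrees, less where a joint would pass 70% of its speed; a pose out of reach is approached as far as the arm can. A call with a gripper value outside its range is refused whole. The fingers move at their own pace and stop on an object; "grip_force" is the grip in N (left out, the last holds). Time passes only in rows, so rows that repeat a pose let the fingers close. It gives the time, the measured TCP pose, the force, the opening and the grip force at its end, in the units of the state.
- get_state(): the state, without advancing time (a new reading comes with each control period).
- optics.capture(name): name is "scene" or "top" or "wrist"; returns a dict with "color" (480x640x3 uint8, red, green, blue), "K" (3x3 intrinsics, pixels), "k1" (the pictures are not rectified: a ray, as slopes to the right and down, at radius r is drawn at 1 + k1 r^2 times it, then the intrinsics apply), "R" (3x3) and "t" (3): a world point X has camera coordinates R X + t; the wrist camera has in their place "T_tool_cam" (4x4, takes a point from camera to tool coordinates, whose origin is the TCP and whose axes are the flange's). Camera axes: x right, y down, z forward; pixel columns grow to the right and rows downward; lengths in m; the calibration is good to about 2 mm. A picture is of the moment at which its call begins: read the wrist's pose just before it. There is no depth.
- order.sign_off(): hands the job in; it is judged then, once.
Trained networks look in the newest picture that a camera, given by its name, has taken for a name from the list of things; names that differ only in an ending like _2 or _b are one class to them, and where a whole thing is asked for, a point or a joint stands for the part that bears it (a point fixed in the world has none). Each returns a list of dicts, best first, with "conf" (0 to 1); they miss things now and then, are a little off and sometimes report something else, mostly with a low value. They report only what shows in the picture. A call takes as long as a camera call.
- optics.cut_out(query, camera): "mask" (480x640 bool, what is visible of it) and "location" ([column, row] in pixels, amid what is visible of it).
The state is a dict: "time_s": time; "joint_pos": joint angles; "joint_velocities": joint speeds; "joint_torque": joint torques, N m; "ee_pos": TCP position; "eef_rot": TCP orientation; "wrist_force": force on the tool from outside, world axes, zero at the start; "ft_torque": the same for the moment, N m; "width": finger opening in m; "finger_force": force on a finger pad.
Only numpy, scipy, OpenCV 4.12 (cv2) and the standard library are available. Lean on these libraries where they do the work, as an engineer would, in place of code of your own. Each camera call takes 0.05 s, during which the arm holds its last target. There are 200 camera calls.

## Task

Bed the lens carrier on its optical rail: press its red sprung release paddle right down to the stop and let it spring back up, so that the jaw snaps square onto the rail. Then turn the carrier's brass thumbscrew clockwise until it seats, back it off a quarter turn so that the carrier could just be slid, and finish still gripping the thumbscrew there, ready to nip it up when I have the beam. Leave the carrier where it stands on the rail and do not disturb the things lying about.

Things in the scene. Friction and masses are not known exactly. Their poses are not given: they have to be found in the camera images.
- carrier: grey lens carrier, 130 mm along its y (along the aluminium rail), 58 mm in x; red paddle on its -x side. Origin on the rail's top face, mid length; z up; all offsets below are in its frame, mm. Flat top at z +16; black breadboard's top at z -26. It can be dragged along the rail against about 18 N. A shorter carrier with an iris, farther along at +y, plays no part.
- paddle_pad (a point): middle of the upper face of the paddle's ribbed red tread (40 mm along x, 38 along y), at carrier x -89, y -12, z +12 when up. The paddle swings about a pin along y at carrier x -36, z -18; pressed to its stop this point goes 17 mm down and 6 mm towards -x, with about 9 mm of air left under the tread.
- paddle (a joint): angle of the release paddle, rad: 0 up (at rest), 0.30 hard down on its stop. A spring returns it; the tread needs about 2.5 N to start and 5 to 7 N at the stop.
- screw_grip (a point): on the vertical axis of the brass thumbscrew, 7 mm below its top, at carrier x 0, y -42, z +52. The head is a flat upright spade 30 mm wide (this frame's x), 9 thick (its y), 29 high (carrier z +30 to +59), over a round collar 21 mm across. This frame turns with the screw. Pinch the two flat faces from above, fingertips no lower than carrier z +31.
- screw (a joint): angle of the thumbscrew, rad, growing as it turns clockwise seen from above (tightening): 0 is seated (a hard stop), -1.57 a quarter turn backed off. It starts 1.9 to 3.2 rad loose; turning needs about 0.05 N m and it stays where it is left.
- lens_centre (a point): centre of the carrier's lens, at carrier x 0, y +47, z +73: round black mount 44 mm across, 14 mm thick along y, on a post; its top is at z +95. Keep the gripper clear of it.
- hexdriver: loose hex driver, blue handle, 190 mm long, lying on the breadboard behind the rail; leave alone
- lensfluid: loose small bottle, 42 mm across, 100 mm tall, standing on the breadboard behind the rail; leave alone
- pedestal: loose steel pedestal post, 32 mm across the foot, 55 mm tall, standing on the white table in front of the breadboard at the left; leave alone
- taperoll: loose yellow roll of tape, 90 mm across, 19 mm high, flat on the white table at the left; leave alone
- lensbox: loose black and white lens box, 74 x 74 x 32 mm, on the white table in front of the breadboard at the right; leave alone
- testboard: loose yellow circuit board, 85 x 65 mm, 12 mm high over its blue part, on the white table at the right; leave alone

How it is judged:
On the way, in this order (a step that is already met when the one before it is completed fails the run):
1. the release paddle is pressed down to its stop (value of joint paddle above 0.26 rad), for 0.15 s.
2. the paddle has sprung back up (value of joint paddle below 0.04 rad), for 0.15 s.
3. the thumbscrew is turned clockwise until it seats (value of joint screw above -0.1 rad), for 0.15 s.
At the end, for the whole second after the job is handed in: The thumbscrew stands still a quarter turn (1.57 rad, within 0.28 rad) back from its seat, gripped between the fingers (more than 4 N, TCP within 30 mm of the grip point); the paddle is up (under 0.04 rad); the carrier is within 10 mm of where it started (value of joint screw between -1.85 and -1.29 rad and velocity of joint screw between -0.1 and 0.1 rad/s and contact force between the fingers and screw above 4 N and distance between the grasp point and screw_grip below 0.03 m and value of joint paddle below 0.04 rad and distance of carrier from where it was at the start of the episode below 0.01 m); the arm keeps its last pose, push and grip.
It fails at once if the carrier was dragged along the rail (distance of carrier from where it was at the start of the episode above 0.012 m).
It fails at once if something lying about was disturbed (distance of any of hexdriver, lensfluid, pedestal, taperoll, lensbox, testboard from where it was at the start of the episode above 0.03 m).
It also fails if it takes over 72 s, if anything falls off the work surface, if the arm or the gripper's body presses on something with over 40 N, if the wrist force passes 120 N, or if a joint passes its speed limit or range.

## Working session

There is one attempt and no reset: what is moved stays moved. The work goes in short steps, Python scripts to look and compute and a tool call to move; the robot and the scene stay as the last step left them, time stands still between calls to the robot, and variables do not carry over. Pictures are saved under pics/ and viewed, at most 10 in all, crops included, and the job is handed in when it is done.

Besides the shell and the picture viewer there is one more tool, called as name(argument=value, ...) on one line, values as JSON. play_rows: Moves the arm, as the interface text tells. Its arguments: {"type":"object","properties":{"series":{"type":"array","items":{"type":"array","items":{"type":"array","items":{"type":"number"}}}},"grip_force":{"type":"number"}},"required":["series"]}

```bash
ls; mkdir -p pics; cat > h.py <<'E'
import numpy as np, cv2
from scipy.spatial.transform import Rotation as Rn
from station import get_state, optics, order
def Rq(q): return Rn.from_quat([q[1],q[2],q[3],q[0]]).as_matrix()
def cam(name):
    s=get_state(); c=optics.capture(name)
    if 'R' in c: R,t=np.array(c['R']),np.array(c['t'])
    else:
        T=np.array(c['T_tool_cam']); W=np.eye(4); W[:3,:3]=Rq(s['eef_rot']); W[:3,3]=s['ee_pos']
        M=np.linalg.inv(W@T); R,t=M[:3,:3],M[:3,3]
    c['R'],c['t']=R,t; c['d']=np.array([c['k1'],0,0,0,0.]); c['K']=np.array(c['K']); return c
def proj(c,X): return cv2.projectPoints(np.atleast_2d(X).astype(float),cv2.Rodrigues(c['R'])[0],c['t'],c['K'],c['d'])[0][:,0]
def onz(c,p,z):
    u=cv2.undistortPoints(np.array([[p]],float),c['K'],c['d'])[0,0]
    d=c['R'].T@np.array([u[0],u[1],1]); o=-c['R'].T@c['t']; return o+d*(z-o[2])/d[2]
def save(c,f,box=None,sc=1):
    im=c['color'][...,::-1]
    if box: im=im[box[1]:box[3],box[0]:box[2]]
    cv2.imwrite('pics/'+f,cv2.resize(np.ascontiguousarray(im),None,fx=sc,fy=sc,interpolation=cv2.INTER_CUBIC))
E
python3 - <<'E'
from h import *
print(get_state())
for n in ('top','scene'):
    c=cam(n); save(c,n+'.png'); print(n,-c['R'].T@c['t'],c['R'].tolist(),c['K'].tolist(),c['k1'])
    for q in ('carrier','paddle_pad','screw_grip','lens_centre','lensfluid','hexdriver','pedestal','lensbox','taperoll','testboard'):
        for r in optics.cut_out(q,n)[:2]: print(q,round(r['conf'],2),r['location'],r['mask'].sum())
E
```

```text
pics
{'time_s': 0.0, 'joint_pos': array([ 1.63609388e+00,  3.59372454e-01,  1.10461528e-02, -3.40643853e-04,
       -1.22407435e+00, -2.88097072e-01]), 'joint_velocities': array([-1.31562915e-03, -1.34083522e-03, -8.70906208e-04, -5.67400484e-04,
       -2.18411267e-05,  7.05542882e-04]), 'joint_torque': array([-3.13534714e-03, -5.83319736e+01,  2.93429857e+01,  6.93694711e+00,
       -5.74436141e-03, -6.81889489e-06]), 'ee_pos': array([0.14907719, 0.65787173, 0.24906916]), 'eef_rot': array([ 8.17821279e-04,  9.93794678e-01, -1.11227101e-01, -1.66429822e-05]), 'wrist_force': array([-0.72013837,  0.5174358 ,  0.39521992]), 'ft_torque': array([-0.01425007,  0.03937561,  0.00448968]), 'finger_force': 0.0, 'width': 0.0853235310548806}
top [ 0.2614851  -0.00998503  1.472325  ] [[0.03159769475698028, -0.9994814556259369, 0.006197220820835788], [-0.9763634019650292, -0.03219202393683684, -0.21372454444477018], [0.21381321986565544, 0.0007024633140807799, -0.9768743079618651]] [[506.4947083665166, 0.0, 317.5913905286226], [0.0, 506.4947083665166, 241.1015757708536], [0.0, 0.0, 1.0]] -0.06601
[... 419 characters left out ...]
07] [[-0.8346472471277735, 0.5507811251625052, -0.00203101618760149], [0.3743863610033486, 0.5646283489039973, -0.7355471978796576], [-0.403978743941683, -0.6146828286024191, -0.6774704382219414]] [[537.0483913980489, 0.0, 335.79023657389394], [0.0, 537.0483913980489, 243.28307495805288], [0.0, 0.0, 1.0]] -0.09373024193876082
carrier 0.67 [348.1, 280.3] 1891
paddle_pad 0.61 [368.6, 264.6] 277
screw_grip 0.71 [334.2, 261.7] 159
lens_centre 0.59 [345.1, 277.7] 1951
lensfluid 0.94 [289.6, 352.9] 629
hexdriver 0.6 [222.0, 272.2] 354
pedestal 0.77 [478.6, 307.0] 274
lensbox 0.66 [330.5, 177.4] 543
taperoll 0.62 [482.6, 405.8] 759
testboard 0.91 [302.0, 167.1] 355
testboard 0.72 [371.9, 263.6] 242
```

```bash
python3 - <<'E'
from h import *
c=cam('top'); a=c['color'][150:360,140:500]; 
d=cam('scene'); b=d['color'][120:420,180:520]
a=cv2.resize(a,(800,467)); 
cv2.imwrite('pics/a.png',a[...,::-1]); cv2.imwrite('pics/b.png',cv2.resize(b,(680,600),interpolation=cv2.INTER_CUBIC)[...,::-1])
# two-view triangulation of screw, pad
def tri(pt,ps):
    P=[];u=[]
    for k,p in ((c,pt),(d,ps)):
        P.append(np.c_[k['R'],k['t']]); u.append(cv2.undistortPoints(np.array([[p]],float),k['K'],k['d'])[0,0])
    X=cv2.triangulatePoints(P[0],P[1],u[0].reshape(2,1),u[1].reshape(2,1)); return (X[:3]/X[3])[:,0]
for n in ('paddle_pad','screw_grip','lens_centre','carrier','lensfluid','hexdriver','pedestal','lensbox','taperoll'):
    r=optics.cut_out(n,'top');s=optics.cut_out(n,'scene')
    if r and s: print(n,tri(r[0]['location'],s[0]['location']).round(3))
E
```

```text
paddle_pad [0.477 0.038 0.058]
lens_centre [0.555 0.04  0.051]
carrier [0.541 0.043 0.048]
lensfluid [0.761 0.156 0.051]
hexdriver [ 0.778 -0.171  0.021]
pedestal [0.32  0.264 0.016]
lensbox [ 0.328 -0.367  0.026]
taperoll [0.478 0.47  0.008]
```

View pics/a.png

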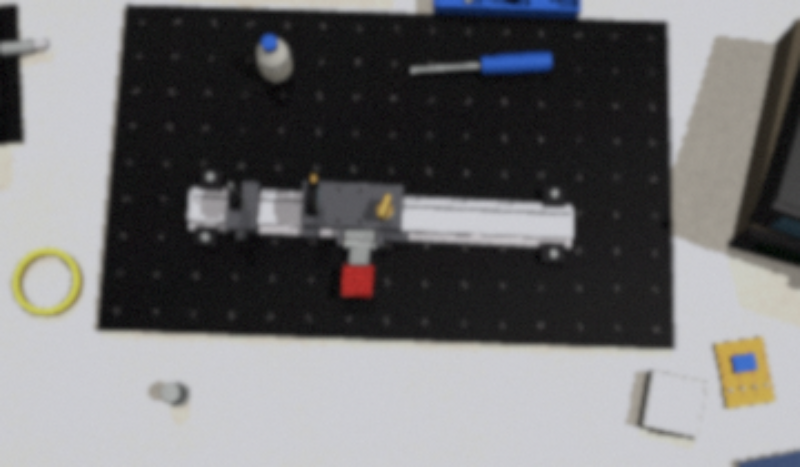

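View pics/b.png

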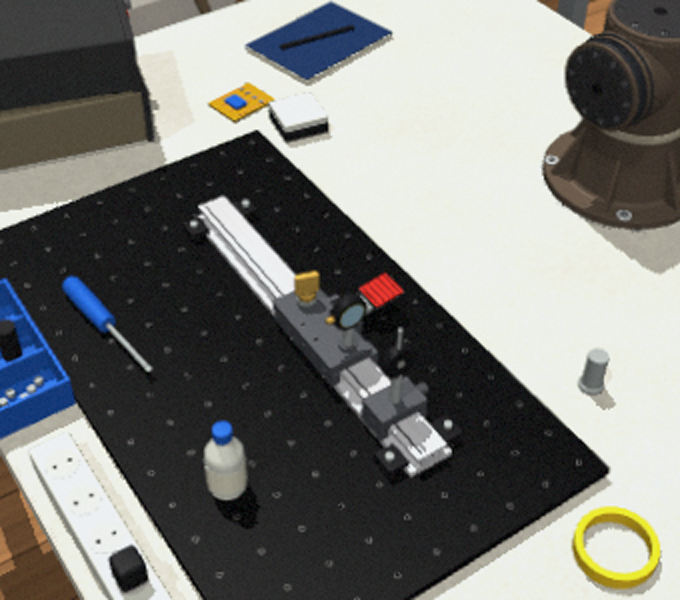

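The top crop shows the paddle at about (300,276) and the screw at (313,243) in full-picture pixels. The carrier's +y points left, along world +y. I'll fit the pose from the red tread and the brass spade.

```bash
cat >> h.py <<'E'
def blob(c,kind,near=None):
    h=cv2.cvtColor(np.ascontiguousarray(c['color']),cv2.COLOR_RGB2HSV).astype(int); H,S,V=h[...,0],h[...,1],h[...,2]
    m=((H<5)|(H>172))&(S>150)&(V>80) if kind=='red' else (H>12)&(H<28)&(S>110)&(V>90)
    n,l,st,ce=cv2.connectedComponentsWithStats(m.astype(np.uint8))
    return sorted([(int(st[i,4]),ce[i].round(1).tolist(),st[i,:4].tolist()) for i in range(1,n) if st[i,4]>15],reverse=True),l
def tri(c,pt,d,ps):
    P=[np.c_[k['R'],k['t']] for k in (c,d)]
    u=[cv2.undistortPoints(np.array([[p]],float),k['K'],k['d'])[0,0].reshape(2,1) for k,p in ((c,pt),(d,ps))]
    X=cv2.triangulatePoints(P[0],P[1],u[0],u[1]); return (X[:3]/X[3])[:,0]
E
python3 - <<'E'
from h import *
c=cam('top'); d=cam('scene')
for k in ('red','brass'):
    for q in (c,d): print(k,blob(q,k)[0])
r=[blob(q,'red')[0][0][1] for q in (c,d)]; print(tri(c,r[0],d,r[1]))
# rail dir from top: ends at z~.045
a=onz(c,[140+190/2.222,150+208/2.222],.045);b=onz(c,[140+573/2.222,150+225/2.222],.045); print(a,b,np.degrees(np.arctan2(a[0]-b[0],a[1]-b[1])))
E
```

```text
red [(6632, [611.8, 212.4], [578, 152, 62, 123]), (211, [300.4, 276.3], [293, 269, 16, 15])]
red [(3803, [104.0, 197.4], [65, 143, 83, 163]), (221, [370.0, 264.6], [359, 256, 23, 18])]
brass [(39943, [215.1, 132.7], [0, 56, 574, 331]), (2323, [20.7, 440.9], [0, 403, 45, 77]), (1281, [583.6, 419.5], [571, 348, 26, 132]), (452, [474.2, 318.0], [462, 302, 26, 31]), (178, [619.3, 404.1], [614, 377, 11, 49]), (75, [587.7, 353.2], [583, 347, 9, 20]), (59, [116.8, 216.9], [114, 212, 7, 11]), (46, [312.7, 242.9], [310, 238, 6, 10]), (33, [621.7, 466.2], [619, 460, 7, 13]), (25, [594.8, 362.6], [593, 357, 4, 12]), (17, [596.7, 374.1], [595, 371, 5, 7]), (16, [608.6, 474.8], [607, 470, 4, 10]), (16, [601.1, 384.3], [599, 380, 5, 9])]
brass [(33868, [95.3, 394.8], [0, 273, 253, 207]), (12947, [368.4, 57.4], [297, 0, 171, 125]), (5552, [586.8, 153.7], [526, 96, 107, 116]), (3277, [41.6, 234.5], [0, 198, 92, 75]), (3075, [504.0, 87.8], [472, 54, 72, 84]), (1480, [629.1, 203.9], [609, 149, 31, 93]), (264, [300.6, 170.8], [284, 162, 33, 19]), (184, [484.4, 407.4], [466, 392, 43, 23]), (164, [490.4, 382.1], [472, 376, 34, 22]), (148, [333.1, 262.3], [328, 255, 12, 16]), (71, [484.6, 462.6], [479, 458, 11, 10]), (44, [94.2, 260.8], [87, 257, 15, 9]), (17, [80.9, 264.5], [77, 262, 9, 6]), (16, [139.4, 306.3], [135, 305, 9, 5])]
[ 0.86903072 -1.17819058 -0.37035877]
[0.55773576 0.25629356 0.045     ] [ 0.55157746 -0.24099391  0.045     ] 0.7095019968243923
```

```bash
python3 - <<'E'
from h import *
c=cam('top'); d=cam('scene')
p=tri(c,[300.4,276.3],d,[370.0,264.6]); s=tri(c,[312.7,242.9],d,[333.1,262.3]); print(p,s)
s0=get_state(); print(Rq(s0['eef_rot']).round(3).tolist())
E
```

```text
[0.46853477 0.03663365 0.05272226] [0.55846628 0.00552987 0.08458709]
[[0.975, -0.221, 0.0], [-0.221, -0.975, -0.0], [0.0, 0.0, -1.0]]
```

play_rows(series=[[[0.028,0.033,0,0,0,-0.8,0],[0.056,0.067,0,0,0,-1.6,0],[0.084,0.1,0,0,0,-2.4,0],[0.112,0.134,0,0,0,-3.2,0],[0.14,0.167,0,0,0,-4,0],[0.168,0.2,0,0,0,-4.8,0],[0.196,0.234,0,0,0,-5.6,0],[0.224,0.267,0,0,0,-6.4,0],[0.252,0.301,0,0,0,-7.2,0],[0.28,0.334,0,0,0,-8,0],[0.308,0.368,0,0,0,-8.8,0],[0.336,0.401,0,0,0,-9.6,0],[0.364,0.435,0,0,0,-10.4,0],[0.392,0.468,0,0,0,-11.2,0],[0.42,0.502,0.03,0,0,-12,0],[0.448,0.535,0.06,0,0,-12.8,0],[0.448,0.535,0.06,0,0,-12.8,0],[0.448,0.535,0.06,0,0,-12.8,0]]])

```text
time_s: 4.1
ee_pos: [0.4677, 0.0361, 0.1891]
eef_rot: [0.001, 1.0, -0.001, -0.001]
wrist_force: [0.4, -0.0, 0.6]
width: 0.0003
finger_force: 0.0
```

```bash
python3 - <<'E'
from h import *
s=get_state(); print({k:np.round(v,4) for k,v in s.items()}); print(Rq(s['eef_rot']).round(3).tolist())
c=cam('wrist'); save(c,'w1.png'); print((-c['R'].T@c['t']).round(3))
print(blob(c,'red')[0][:3],blob(c,'brass')[0][:4])
print(proj(c,[[.4685,.0366,.0525],[.558,.006,.092],[.558,.006,.099],[.558,.095,.113]]).round(1))
E
```

```text
{'time_s': np.float64(4.1), 'joint_pos': array([ 4.9840e-01,  6.9600e-02, -5.1330e-01,  1.0000e-04, -9.9010e-01,
        1.0699e+00]), 'joint_velocities': array([ 0.0457, -0.0325,  0.0218,  0.0041, -0.0155, -0.0232]), 'joint_torque': array([ -1.3106, -30.3491,  25.3259,   6.0144,   0.1853,   0.351 ]), 'ee_pos': array([0.4677, 0.0361, 0.1891]), 'eef_rot': array([ 6.0e-04,  1.0e+00, -1.2e-03, -1.0e-03]), 'wrist_force': array([ 0.3579, -0.0491,  0.6331]), 'ft_torque': array([ 0.025 , -0.0175,  0.009 ]), 'finger_force': np.float64(0.0), 'width': np.float64(0.0003)}
[[1.0, -0.002, -0.002], [-0.002, -1.0, -0.001], [-0.002, 0.001, -1.0]]
[0.544 0.036 0.312]
[(3808, [309.8, 217.2], [280, 186, 61, 64])] [(1470, [369.9, 63.7], [348, 31, 45, 65]), (80, [172.2, 1.6], [163, 0, 19, 5]), (37, [181.2, 49.2], [180, 32, 3, 35])]
[[312.4 218.4]
 [374.1  66.4]
 [376.1  65.4]
 [181.3  64.1]]
```

View pics/w1.png

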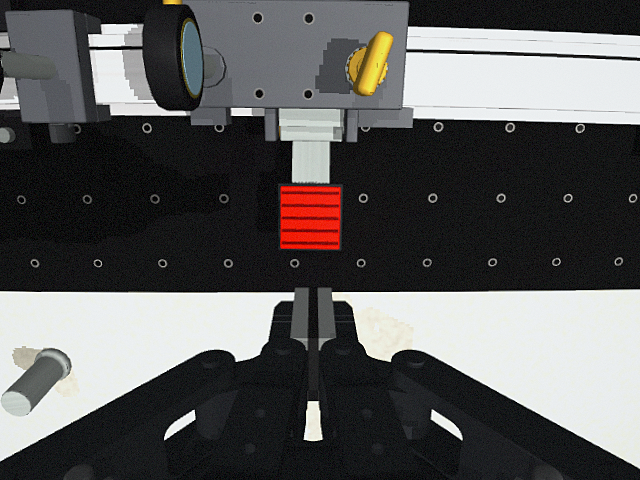

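The wrist view shows the tread at (310,217). The spade stands at (372,63), tilted about 15-20° clockwise from world +x. With the fingers shut, I'll press now.

play_rows(series=[[[0,-0.002,0.04,0,0,0,0],[0,-0.002,0.08,0,0,0,0],[0,-0.002,0.105,0,0,0,0],[0,-0.002,0.115,0,0,0,0],[-0.001,-0.002,0.12,0,0,0,0],[-0.002,-0.002,0.124,0,0,0,0],[-0.003,-0.002,0.128,0,0,0,0],[-0.004,-0.002,0.131,0,0,0,0],[-0.005,-0.002,0.134,0,0,0,0],[-0.005,-0.002,0.135,0,0,0,0]]])

```text
time_s: 5.15
ee_pos: [0.464, 0.0404, 0.058]
eef_rot: [-0.001, 1.0, 0.001, 0.002]
wrist_force: [-14.2, 2.6, 35.8]
width: 0.0
finger_force: 19.2
```

```bash
python3 - <<'E'
from h import *
for i in range(3): c=cam('wrist')
s=get_state();print(s['wrist_force'],s['ee_pos'])
d=cam('scene'); t=cam('top')
print(blob(c,'red')[0][:3],blob(d,'red')[0][:3],blob(t,'red')[0][:3])
a=cv2.resize(c['color'],(560,420)); b=cv2.resize(d['color'][235:305,310:400],(540,420),interpolation=cv2.INTER_CUBIC)
cv2.imwrite('pics/p.png',cv2.resize(np.hstack([a[:, 160:420],b]),None,fx=1,fy=1)[...,::-1])
E
```

```text
[-12.16281574   1.73889226  30.59960805] [0.46402499 0.04033661 0.05826529]
[(4026, [323.9, 283.2], [268, 258, 106, 90])] [(3804, [103.9, 197.5], [65, 143, 83, 163]), (102, [370.9, 270.3], [361, 264, 22, 12])] [(6663, [611.7, 212.6], [578, 152, 62, 123])]
```

View pics/p.png

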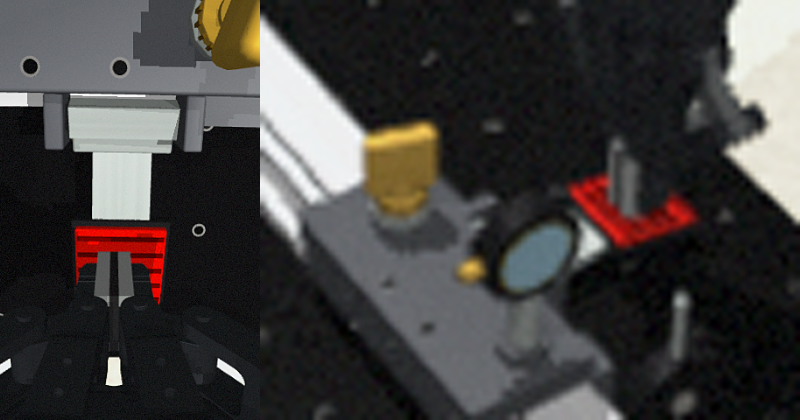

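The tread is down. 30 N is far above the spring force, and the tip height matches the inner corner touching a tread tilted 17°. Now I'll let it up and go over the screw.

play_rows(series=[[[0.001,0,-0.006,0,0,0,0],[0.003,0,-0.014,0,0,0,0],[0.004,0,-0.03,0,0,0,0],[0.004,0,-0.07,0,0,0,0],[0.004,0,-0.11,0,0,0,0],[0.01,0.005,-0.136,0,0,4,1],[0.04,0.013,-0.136,0,0,10,1],[0.07,0.022,-0.136,0,0,15,1],[0.095,0.031,-0.136,0,0,20,1],[0.095,0.031,-0.136,0,0,20,1],[0.095,0.031,-0.136,0,0,20,1],[0.095,0.031,-0.136,0,0,20,1]]])

```text
time_s: 6.6
ee_pos: [0.5574, 0.0087, 0.1914]
eef_rot: [-0.0, 0.985, -0.173, 0.0]
wrist_force: [-0.4, 0.0, -0.9]
width: 0.0852
finger_force: 0.0
```

```bash
python3 - <<'E'
from h import *
s=get_state(); print(s['joint_pos'].round(3),s['ee_pos'].round(4),Rq(s['eef_rot']).round(3).tolist(),s['width'])
c=cam('wrist'); save(c,'w2.png')
d=cam('scene'); print(blob(d,'red')[0][:3])
print(blob(c,'brass')[0][:4])
X=np.array([.558,.006,.099]);a=np.radians(-20);u=np.array([np.cos(a),np.sin(a),0])*.015
print(proj(c,[X,X+u,X-u,X-[0,0,.0185],[.4685,.038,.0525]]).round(1))
E
```

```text
[ 0.367  0.213 -0.333 -0.    -1.024  0.856] [0.5574 0.0087 0.1914] [[0.94, -0.341, 0.0], [-0.341, -0.94, 0.0], [0.0, -0.0, -1.0]] 0.08517655150103676
[(3795, [104.0, 197.3], [65, 143, 83, 163]), (217, [370.1, 264.6], [360, 256, 22, 18])]
[(1374, [315.3, 231.8], [297, 204, 37, 62]), (228, [133.4, 261.8], [124, 252, 19, 20])]
[[317.  240.1]
 [317.2 213.5]
 [316.9 265.8]
 [316.8 229.8]
 [316.5 344.1]]
```

View pics/w2.png

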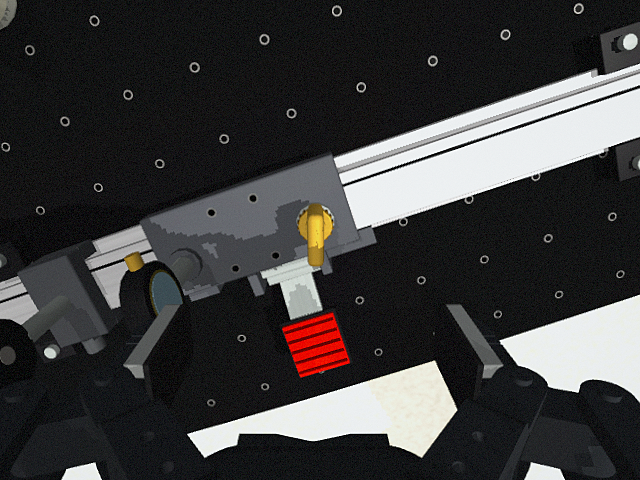

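The spade is in line with the tool's x within about 1° at (316,236), and the paddle is up again. Descend and pinch.

play_rows(series=[[[0.0015,0.002,0.02,0,0,0,0.5],[0.0015,0.002,0.04,0,0,0,0.5],[0.0015,0.002,0.055,0,0,0,0.5],[0.0015,0.002,0.07,0,0,0,0.5],[0.0015,0.002,0.085,0,0,0,0.5],[0.0015,0.002,0.097,0,0,0,0.5],[0.0015,0.002,0.097,0,0,0,0.5]]], grip_force=40)

```text
time_s: 7.4
ee_pos: [0.5574, 0.0062, 0.0927]
eef_rot: [0.001, 0.985, -0.173, -0.001]
wrist_force: [-1.1, 0.3, -0.2]
width: 0.0427
finger_force: 0.0
```

```bash
python3 - <<'E'
from h import *
s=get_state(); print(s['ee_pos'].round(4),s['wrist_force'],s['width'])
c=cam('wrist'); save(c,'w3.png')
E
```

```text
[0.5574 0.0062 0.0927] [-1.07077636  0.34722276 -0.15006293] 0.04267910444210087
```

View pics/w3.png

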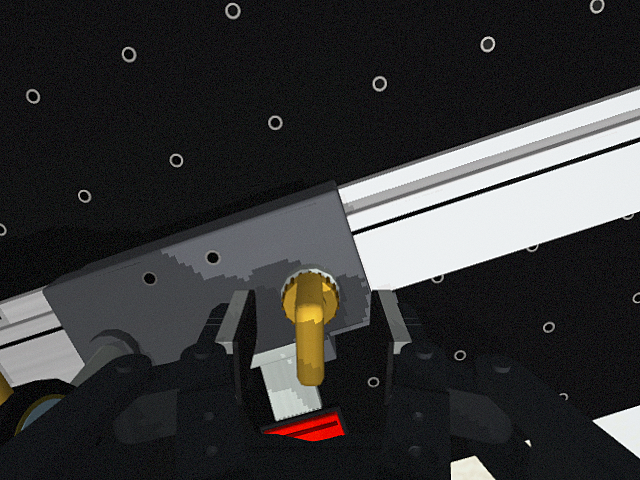

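The spade is between the fingers, with its middle at column 311 against 314 for the fingers. Close on it.

play_rows(series=[[[0,-0.001,-0.001,0,0,0,0],[0,-0.001,-0.001,0,0,0,0],[0,-0.001,-0.001,0,0,0,0],[0,-0.001,-0.001,0,0,0,0],[0,-0.001,-0.001,0,0,0,0],[0,-0.001,-0.001,0,0,0,0]]], grip_force=40)

```text
time_s: 8.05
ee_pos: [0.5592, 0.0068, 0.0961]
eef_rot: [0.0, 0.985, -0.173, 0.001]
wrist_force: [-1.1, -1.8, 6.2]
width: 0.0082
finger_force: 40.4
```

play_rows(series=[[[0,0,-0.001,0,0,8,0],[0,0,-0.002,0,0,16,0],[0,0,-0.002,0,0,24,0],[0,0,-0.002,0,0,32,0],[0,0,-0.002,0,0,40,0],[0,0,-0.002,0,0,48,0],[0,0,-0.002,0,0,56,0],[0,0,-0.002,0,0,64,0],[0,0,-0.002,0,0,72,0],[0,0,-0.002,0,0,80,0],[0,0,-0.002,0,0,80,0]]])

```text
time_s: 9.15
ee_pos: [0.5597, 0.007, 0.0963]
eef_rot: [0.001, -0.641, 0.768, -0.0]
wrist_force: [6.8, -3.5, -11.9]
width: 0.0079
finger_force: 39.6
```

```bash
python3 - <<'E'
from h import *
s=get_state(); R=Rq(s['eef_rot']);print(s['joint_pos'].round(3),s['ee_pos'].round(4),np.degrees(np.arctan2(R[1,0],R[0,0])),s['ft_torque'],s['wrist_force'],s['width'])
c=cam('scene'); b=blob(c,'red')[0][:3]; print(b)
save(c,'s2.png',(280,200,420,305),5)
E
```

```text
[ 0.362  0.32  -0.439  0.    -0.811 -0.542] [0.5597 0.007  0.0963] -100.27237114216055 [-1.20183394 -2.52462811 -0.04883542] [  6.80454343  -3.53055469 -11.89584488] 0.007891713767610175
[(3806, [104.0, 197.5], [65, 143, 83, 163]), (219, [370.1, 264.6], [360, 256, 22, 18])]
```

View pics/s2.png

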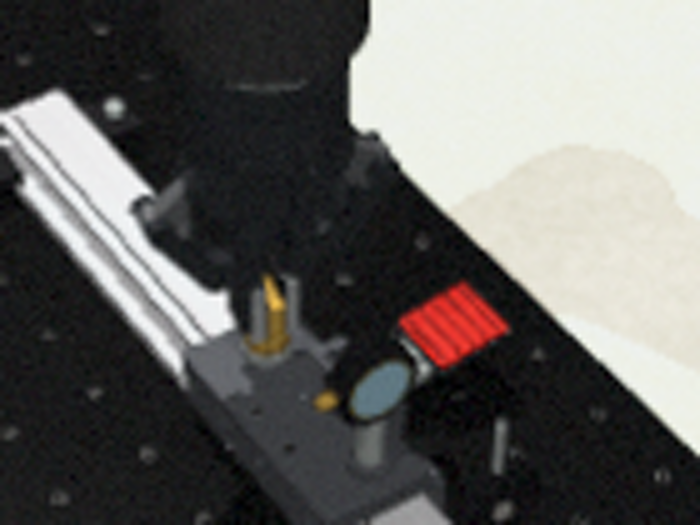

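The spade turned with the fingers. Carry on, then creep to the seat.

play_rows(series=[[[0,0,0.001,0,0,8,0],[0,0,0.001,0,0,16,0],[0,0,0.001,0,0,24,0],[0,0,0.001,0,0,32,0],[0,0,0.001,0,0,40,0],[0,0,0.001,0,0,48,0],[0,0,0.001,0,0,56,0],[0,0,0.001,0,0,64,0],[0,0,0.001,0,0,72,0],[0,0,0.001,0,0,72,0]]])

```text
time_s: 10.2
ee_pos: [0.56, 0.0066, 0.0962]
eef_rot: [0.001, -0.068, 0.998, -0.0]
wrist_force: [6.0, -4.6, -6.0]
width: 0.0081
finger_force: 40.6
```

```bash
cat > st.py <<'E'
from h import *
s=get_state(); R=Rq(s['eef_rot']);print(s['time_s'],s['joint_pos'].round(3),s['ee_pos'].round(4),np.degrees(np.arctan2(R[1,0],R[0,0])),s['ft_torque'],s['wrist_force'],s['width'],s['joint_torque'][5],s['finger_force'])
E
python3 st.py
```

```text
10.2 [ 3.620e-01  3.200e-01 -4.400e-01  1.000e-03 -8.090e-01 -1.798e+00] [0.56   0.0066 0.0962] -172.24657677310165 [-2.02469638 -1.98093465 -0.06242147] [ 5.98204456 -4.63402783 -5.96886127] 0.008066629809323763 -1.7574726417660713 40.64859867095947
```

play_rows(series=[[[0,0,0,0,0,3,0],[0,0,0,0,0,6,0],[0,0,0,0,0,8,0],[0,0,0,0,0,10,0],[0,0,0,0,0,10,0]]])

```text
time_s: 10.7
ee_pos: [0.56, 0.0066, 0.0962]
eef_rot: [0.001, 0.017, 1.0, -0.0]
wrist_force: [5.0, -5.2, -5.9]
width: 0.0084
finger_force: 41.0
```

```bash
python3 st.py
```

```text
10.7 [ 0.362  0.32  -0.44   0.002 -0.81  -1.969] [0.56   0.0066 0.0962] 178.0149377929495 [-2.11400632 -1.91330036  0.38632082] [ 4.95280131 -5.20680853 -5.88012592] 0.008384202480950448 -0.8706937171518803 41.02153837680817
```

Moment jumped to +0.39 N m at a yaw of -182°, where the seat was expected. I'll hold it briefly, then back off a quarter turn.

play_rows(series=[[[0,0,0,0,0,1,0],[0,0,0,0,0,1,0],[0,0,0,0,0,1,0],[0,0,0,0,0,1,0]]])

```text
time_s: 11.1
ee_pos: [0.56, 0.0066, 0.0962]
eef_rot: [0.001, 0.025, 1.0, -0.0]
wrist_force: [5.6, -5.9, -6.6]
width: 0.0083
finger_force: 43.9
```

```bash
python3 st.py
```

```text
11.1 [ 0.362  0.32  -0.44   0.002 -0.81  -1.985] [0.56   0.0066 0.0962] 177.1140659713982 [-2.09916129 -1.78637063  0.7304307 ] [ 5.55147237 -5.88645474 -6.64142339] 0.008251398736893886 -0.6828363798558712 43.92047345638275
```

play_rows(series=[[[0,0,0,0,0,-4,0],[0,0,0,0,0,-12,0],[0,0,0,0,0,-20,0],[0,0,0,0,0,-28,0],[0,0,0,0,0,-36,0],[0,0,0,0,0,-44,0],[0,0,0,0,0,-52,0],[0,0,0,0,0,-60,0],[0,0,0,0,0,-68,0],[0,0,0,0,0,-76,0],[0,0,0,0,0,-84,0],[0,0,0,0,0,-89,0],[0,0,0,0,0,-92,0],[0,0,0,0,0,-92,0],[0,0,0,0,0,-92,0],[0,0,0,0,0,-92,0]]])

```text
time_s: 12.7
ee_pos: [0.5597, 0.0071, 0.0962]
eef_rot: [0.001, -0.701, 0.714, -0.0]
wrist_force: [4.7, -3.8, -4.6]
width: 0.0082
finger_force: 40.8
```

```bash
python3 st.py; python3 - <<'E'
from h import *
d=cam('scene'); t=cam('top'); print(blob(d,'red')[0][:3],blob(t,'red')[0][:3]); w=cam('wrist')
a=cv2.resize(d['color'][200:305,280:420],(560,420),interpolation=cv2.INTER_CUBIC)
cv2.imwrite('pics/f.png',np.hstack([a[:,150:450],cv2.resize(w['color'],(560,420))[:,40:520]])[...,::-1])
E
```

```text
12.7 [ 0.363  0.32  -0.44   0.001 -0.81  -0.382] [0.5597 0.0071 0.0962] -91.05887915041862 [-1.31683189 -1.72850164  0.03330181] [ 4.69040884 -3.75871849 -4.62677203] 0.008227451095876241 -0.04891845630481839 40.782727003097534
[(3808, [103.9, 197.4], [65, 143, 83, 162]), (219, [370.1, 264.6], [360, 256, 22, 18])] [(6659, [611.7, 212.6], [578, 152, 62, 123]), (214, [300.4, 276.3], [293, 269, 16, 15])]
```

View pics/f.png

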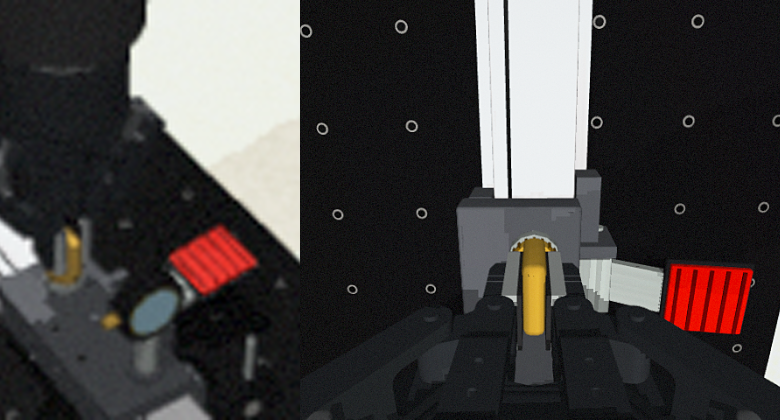

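The spade is gripped square to its seated line at 41 N, with the screw a quarter turn back. The red tread is at the same pixels as at the start, so the paddle is up and the carrier hasn't moved.

```bash
python3 -c "
from station import order; print(order.sign_off())"
```

```text
the job is handed in; nothing more can be done
None
```

The job is handed in (no verdict came back): the paddle was pressed to its stop and sprang back, and the thumbscrew was seated, then backed off about a quarter turn. It is still gripped there at about 41 N, and the paddle looks up and the carrier unmoved in the final pictures.

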